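Arm the tube furnace at its guarded switch

TASK

Switch on the tube furnace at the small bench switch box: lift the hinged guard well open, push the toggle beneath it fully over to its far, on side (away from the robot, towards the end of the box with the cable gland), then close the guard fully down again. Leave the bottle, crucible and slab where they stand.

Things in the scene. Friction and masses are not known exactly. Their poses are not given: they have to be found in the camera images.
- switch_box: Beige bench switch box, fixed, 180 x 150 x 60 mm (x, y, z); origin at the centre of its underside, flat top panel at z = 60 mm. Its -x end, turned roughly to the robot, has a full-width front plate; the far +x end has a black cable gland. A grey guard hood stands over the toggle on the panel. A steel lamp stub, radius 9 mm, rises 12 mm above the panel at x 74, y -30 mm.
- guard_hinge (a point): Middle of the guard's hinge line, at (0, 50, 66) mm in the box frame, fixed to the box; the line runs along box x, on the box's left (+y) side. The guard is a sheet hood with 3 mm walls and an open underside; closed, it covers x -55..55, y -30..50, z 66..122 mm of the box frame.
- guard (a joint): Angle of the guard, rad: 0 closed (hood down); grows as its free (box -y) edge swings up and over towards box +y; stop at 1.75. A stiff friction hinge (0.11 N m; hood 0.09 to 0.18 kg) holds it wherever it is left; it may start up to 0.25 rad ajar.
- guard_tab (a point): Grip point on the steel lift tab in the middle of the hood's free wall: a flat tongue 24 mm wide (along box x), 8 mm thick, reaching 36 mm out; this point is 24 mm out. Guard closed: at (0, -54, 95) mm in the box frame, tongue level, pointing to box -y, underside 31 mm above the panel. It swings about guard_hinge at 108 mm radius; at 1.75 rad the tongue points nearly straight up.
- toggle (a joint): Angle of the toggle, rad: 0 is off (bat leans 0.45 rad to box -x), 0.9 is fully on (leans 0.45 rad to box +x), upright at 0.45. It stays where it is left (friction about 0.06 N m, no snap); it may start up to 0.1 rad from off.
- toggle_tip (a point): Centre of the 13 mm steel ball at the end of the 9 mm thick toggle bat, 42 mm from its pivot, which is at (0, 8, 60) mm in the box frame, axis along box y. At off the ball is at (-18, 8, 98) mm, at on at (18, 8, 98) mm.
- bottle: Bystander: amber reagent bottle, 64 mm across, 150 mm tall, origin at the centre of its base.
- crucible: Bystander: open white ceramic crucible, 62 mm across, 58 mm tall, origin at the centre of its base.
- slab: Bystander: brown-grey refractory slab, 100 x 70 x 22 mm, origin at the centre of its underside.

How it is judged:
On the way, in this order (a step that is already met when the one before it is completed fails the run):
1. the guard has been lifted well open (past 1.2 rad) with the toggle still on its off side (value of joint guard above 1.2 rad and value of joint toggle below 0.45 rad), for 0.2 s.
2. the toggle is fully over to on (past 0.78 of 0.9 rad) with the guard still open (value of joint toggle above 0.78 rad and value of joint guard above 0.7 rad), for 0.2 s.
At the end, for the whole second after the job is handed in: The toggle stands fully on (above 0.78 rad of 0.9) and the guard is fully closed over it (below 0.06 rad, about 6 mm at the tab) and at rest; bottle, crucible and slab are within 30 mm of where they stood and upright (value of joint guard below 0.06 rad and value of joint toggle above 0.78 rad and velocity of joint guard between -0.05 and 0.05 rad/s); the robot touches nothing.
It fails at once if the bottle is moved more than 30 mm or tipped over (distance of bottle from where it was at the start of the episode above 0.03 m or angle between bottle's own z axis and vertical above 0.5 rad).
It fails at once if the crucible is moved more than 30 mm or tipped over (distance of crucible from where it was at the start of the episode above 0.03 m or angle between crucible's own z axis and vertical above 0.5 rad).
It fails at once if the slab is moved more than 30 mm or tipped over (distance of slab from where it was at the start of the episode above 0.03 m or angle between slab's own z axis and vertical above 0.5 rad).
It also fails if it takes over 67 s, if anything falls off the work surface, if the arm or the gripper's body presses on something with over 40 N, if the wrist force passes 120 N, or if a joint passes its speed limit or range.

ROBOT

A 6-joint arm with a two-finger parallel gripper is mounted at the origin on the work surface. World frame = base frame: x ahead of the robot, y to its left, z up, the work surface at z = 0. Lengths are in m, angles in rad, forces in N, time in s.
With the tool pointing down it reaches from about 0.375 to 0.9 m from the base axis. Payload 3.1 kg.
Tool frame: the origin (TCP) lies at the very end of the fingers, on their centre line; the grasp point (between the pads) lies 19 mm behind it (robot.grasp_offset is the distance from the TCP to the grasp point, in m); z points along the fingers, y is the line along which they close (so a half turn about z gives the same grasp; the last joint's range is limited). The gripper opens to 87 mm and grips with 3 to 60 N. Pads are 19 mm wide; open, the fingers measure 117 mm over their backs; the gripper's body (75 mm by 190 mm) begins 51 mm behind the grasp point.
Start: joints at [0.926, 0.527, 1.433, -0, 1.181, -0.178], TCP at [0.281, 0.558, 0.223] pointing down, gripper open.
Joint ranges: [-3.08, 3.08], [-0.75, 2.2], [0.22, 2.44], [-1.43, 4.57], [0, 2.65], [-2.85, 2.85]. Speed limits (rad/s): [2.79, 2.79, 3.14, 3.14, 3.14, 3.14].

INTERFACE

Orientations are given as a unit quaternion [x, y, z, w].
In Python, from cell import robot gives the robot as it stands.
- The arm moves only by the shell command python3 -m handwheel 'ROWS' [FORCE]. ROWS is JSON, a list of rows, each a list of 3 entries, a list of its own where there are three numbers: the closure, from 0 (fully open) to 1 (shut), then the shift along the tool's x, y, z in units of 40 mm (1.0 is 40 mm), then the turn about the tool's z in units of 5 degrees (1.0 is 5 degrees). A call has 1 to 5 rows; each row is the pose to reach, as a shift and turn from the pose commanded when the call began, along the tool's axes at that moment; what a row does not reach only later rows make up. A row lasts 1/12 s, in which the tool goes at most 41.7 mm and 7.16 degrees, less where a joint would pass 70% of its speed; a pose out of reach is approached as far as the arm can. A call with a gripper value outside its range is refused whole. The fingers move at their own pace and stop on an object; FORCE is the grip in N (left out, the last holds). Time passes only in rows, so rows that repeat a pose let the fingers close. It gives the time, the measured TCP pose, the force, the opening and the grip force at its end, in the units of the state.
- robot.observe(): the state, without advancing time (a new reading comes with each control period).
- robot.snapshot(name): name is "scene" or "side" or "wrist"; returns a dict with "image" (400x640x3 uint8, red, green, blue), "depth" (400x640 float32, m along the optical axis (not along the pixel's ray), 0 where there is no reading), "mtx" (3x3 intrinsics, pixels), "k1" (the pictures are not rectified: a ray, as slopes to the right and down, at radius r is drawn at 1 + k1 r^2 times it, then the intrinsics apply), "xyz" and "attitude" of the camera in the world; the wrist camera has in their place "T_tool_cam" (4x4, takes a point from camera to tool coordinates, whose origin is the TCP and whose axes are the flange's). Camera axes: x right, y up, looking along -z (the intrinsics and any distortion apply to the point x, -y, -z); pixel columns grow to the right and rows downward; lengths in m; the calibration is good to about 2 mm. A picture is of the moment at which its call begins: read the wrist's pose just before it.
- robot.hand_in(): hands the job in; it is judged then, once.
The state is a dict: "time_s": time; "joint_positions": joint angles; "qvel": joint speeds; "tau": joint torques, N m; "ee_pos": TCP position; "orientation": TCP orientation; "wrist_force": force on the tool from outside, world axes, zero at the start; "torque": the same for the moment, N m; "grip_width": finger opening in m; "grip_force": force on a finger pad.
Only numpy, scipy, OpenCV 4.12 (cv2) and the standard library are available. Lean on these libraries where they do the work, as an engineer would, in place of code of your own. Each camera call takes 0.05 s, during which the arm holds its last target. There are 200 camera calls.

## Working session

There is one attempt and no reset: what is moved stays moved. The work goes in short steps, Python scripts to look and compute and a shell command to move; the robot and the scene stay as the last step left them, time stands still between calls to the robot, and variables do not carry over. Pictures are saved under pics/ and viewed, at most 10 in all, crops included, and the job is handed in when it is done.

```bash
mkdir -p pics; ls; cat > h.py <<'E'
import numpy as np,cv2
from scipy.spatial.transform import Rotation as R
from cell import robot
def rot(a):
    a=np.array(a); return a if a.shape==(3,3) else R.from_quat(a).as_matrix()
def snap(n):
    s0=robot.observe(); s=robot.snapshot(n)
    if 'xyz' in s: T=np.eye(4);T[:3,:3]=rot(s['attitude']);T[:3,3]=s['xyz']
    else:
        T=np.eye(4);T[:3,:3]=rot(s0['orientation']);T[:3,3]=s0['ee_pos'];T=T@np.array(s['T_tool_cam'])
    s['T']=T; return s
def cloud(s):
    h,w=s['depth'].shape;u,v=np.meshgrid(np.arange(w),np.arange(h))
    p=np.stack([u,v],-1).reshape(-1,1,2).astype(float)
    q=cv2.undistortPoints(p,np.array(s['mtx'],float),np.array([s['k1'],0,0,0,0.])).reshape(h,w,2)
    d=s['depth'][...,None]
    c=np.concatenate([q[...,:1]*d,-q[...,1:]*d,-d],-1)
    return c@s['T'][:3,:3].T+s['T'][:3,3]
def save(s,f): cv2.imwrite('pics/'+f,s['image'][...,::-1])
E
python3 - <<'E'
from h import *
for n in ['scene','side']:
    s=snap(n);save(s,n+'1.png');np.save(n+'.npy',cloud(s)); print(n,s['T'].round(3).tolist(),s['k1'])
print(robot.observe())
E
```

```text
pics
scene [[-0.876, -0.395, 0.275, 0.802], [0.482, -0.73, 0.484, 0.44], [0.01, 0.557, 0.83, 0.886], [0.0, 0.0, 0.0, 1.0]] -0.06269270766614664
side [[0.889, 0.265, -0.374, 0.099], [-0.458, 0.522, -0.72, -0.845], [0.004, 0.811, 0.585, 0.784], [0.0, 0.0, 0.0, 1.0]] -0.06432546593966923
{'time_s': 0.1, 'joint_positions': array([ 9.26513486e-01,  5.28351166e-01,  1.43378668e+00,  4.05000691e-05,
        1.18143877e+00, -1.78497895e-01]), 'qvel': array([-1.47206281e-03, -2.22637095e-03, -1.99293689e-03,  2.03942003e-03,
       -6.06291277e-05,  2.89812422e-04]), 'tau': array([ 3.09988154e-04, -4.40987313e+01, -1.77150643e+01,  6.35073963e-02,
        5.34385024e-02, -4.31701233e-05]), 'ee_pos': array([0.2802529 , 0.55788909, 0.22167907]), 'orientation': array([ 2.30800253e-01,  9.73000647e-01, -9.01727180e-04, -4.13841671e-04]), 'wrist_force': array([0.22115625, 0.01357989, 0.20148167]), 'torque': array([-0.01394453, -0.02856219, -0.00686772]), 'grip_force': 0.0, 'grip_width': 0.08703471539578773}
```

View pics/scene1.png

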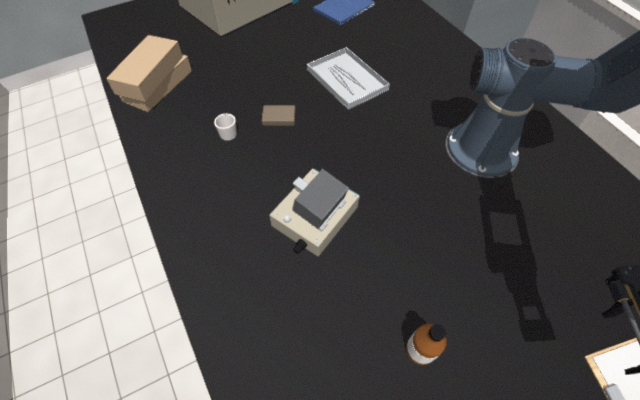

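View pics/side1.png

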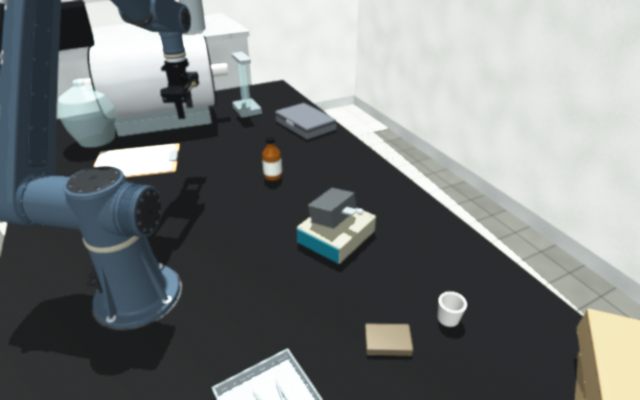

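The scene view shows the box around (315,210) with its gland at (300,246) and the tab at (300,184). The side view shows the front plate at (320,245) and the tab at (352,210). Next I fit the box pose from the depth clouds.

```bash
python3 - <<'E'
from h import *
A=np.load('scene.npy');B=np.load('side.npy')
def reg(P,u0,u1,v0,v1):
    p=P[v0:v1,u0:u1].reshape(-1,3);return p[np.isfinite(p).all(1)]
a=reg(A,262,365,160,260);b=reg(B,290,385,180,265)
print(A[246,300],A[184,300],A[217,287],B[245,320],B[211,354],B[195,335])
for n,p in(('a',a),('b',b)):
    t=p[(p[:,2]>.05)&(p[:,2]<.07)]; print(n,len(t),np.median(t[:,2]),cv2.minAreaRect(t[:,:2].astype(np.float32)))
t=np.vstack([p[(p[:,2]>.012)&(p[:,2]<.066)] for p in(a,b)])
print(cv2.minAreaRect(t[:,:2].astype(np.float32)), cv2.boxPoints(cv2.minAreaRect(t[:,:2].astype(np.float32))))
h=np.vstack([p[(p[:,2]>.10)] for p in(a,b)]);print('top',h[:,2].max(),cv2.minAreaRect(h[:,:2].astype(np.float32)))
for n,q in(('bottle',A[345,427]),('cruc',A[127,226]),('slab',A[115,279])): print(n,q)
s=snap('wrist')
E
```

```text
[0.63550432 0.0463345  0.03906485] [ 0.57581262 -0.06418094  0.11858052] [ 0.63406995 -0.02272345  0.07161442] [ 0.47693093 -0.07881008  0.04214472] [ 0.58019516 -0.07818075  0.12197957] [0.56490724 0.00207559 0.13033624]
a 1940 0.059839376109384224 ((0.5541931986808777, -0.029315844178199768), (0.1848727911710739, 0.15071140229701996), 25.490079879760742)
b 1509 0.06202942942287082 ((0.5526299476623535, -0.02834072709083557), (0.18635626137256622, 0.15184152126312256), 25.1608829498291)
((0.5661160945892334, -0.023060739040374756), (0.21604245901107788, 0.1531418412923813), 24.850309371948242) [[ 0.4359178   0.00102457]
 [ 0.50027555 -0.13793768]
 [ 0.6963144  -0.04714605]
 [ 0.63195664  0.0918162 ]]
top 0.8863758381409585 ((0.44808298349380493, -0.20147836208343506), (1.4643871784210205, 0.13207781314849854), 62.23443603515625)
bottle [0.53128341 0.38506277 0.10779554]
cruc [ 0.65419262 -0.38563772  0.05886141]
slab [ 0.48499864 -0.39298527  0.02083817]
```

```bash
cat >> h.py <<'E'
C=np.array([.5533,-.0288,0]);Y=np.radians(25.3)
BR=R.from_euler('z',Y).as_matrix()
def box(p): return (np.asarray(p)-C)@BR
def where():
    s=robot.observe();M=rot(s['orientation']);return s,M,box(s['ee_pos'])*1000
def to(*pts):
    "pts: box-frame TCP targets mm -> shift units in tool axes, turn units so tool y || box x"
    s,M,b=where()
    print('t',round(s['time_s'],2),'tcp box mm',b.round(1),'F',np.round(s['wrist_force'],1),'w',round(s['grip_width'],4))
    a=M.T@BR[:,0]; ang=np.degrees(np.arctan2(-a[0],a[1])); ang=(ang+90)%180-90
    print('turn',(ang/5).round(2),'q6',s['joint_positions'][5].round(2))
    for p in pts: print(p,(M.T@BR@(np.array(p)-b)/40).round(2))
def tab(th,r=108,depth=14,da=0):
    a=th+.272; return (0,50-r*np.cos(a),66+r*np.sin(a)-depth)
E
python3 - <<'E'
from h import *
to((0,-52,190),(0,-120,190),(0,-52,110))
E
```

```text
t 0.15 tcp box mm [  4.  647.2 221.8] F [-0.   1.   0.9] w 0.0868
turn 7.6 q6 -0.18
(0, -52, 190) [-13.71 -10.84   0.81]
(0, -120, 190) [-15.05 -11.89   0.81]
(0, -52, 110) [-13.71 -10.84   2.81]
```

```bash
python3 -m handwheel '[[0,[-0.8,-0.6,-0.5],0],[0,[-1.6,-1.2,-0.6],0],[0,[-2.4,-1.9,-0.6],0],[0,[-3.2,-2.5,-0.6],0],[0,[-4,-3.1,-0.6],0]]' 15
python3 -m handwheel '[[0,[-0.8,-0.6,0],0],[0,[-1.6,-1.2,0],0],[0,[-2.4,-1.9,0],0],[0,[-3.2,-2.5,0],0],[0,[-4,-3.1,0],0]]'
python3 -m handwheel '[[0,[-0.8,-0.6,0],0],[0,[-1.6,-1.2,0],0],[0,[-2.4,-1.9,0],0],[0,[-3.2,-2.5,0],0],[0,[-4,-3.1,0],0]]'
python3 -m handwheel '[[0,[0,0,0],1.3],[0,[0,0,0],2.6],[0,[0,0,0],3.9],[0,[0,0,0],5.2],[0,[0,0,0],6.4]]'
python3 - <<'E'
from h import *
to((0,-60,210))
E
```

```text
time_s: 0.57
ee_pos: [0.368, 0.374, 0.2465]
orientation: [0.23, 0.973, -0.0, -0.0]
wrist_force: [1.1, 0.6, 0.1]
grip_width: 0.0873
grip_force: 0.0
time_s: 0.98
ee_pos: [0.4553, 0.1911, 0.2465]
orientation: [0.231, 0.973, -0.0, -0.0]
wrist_force: [0.1, 1.0, 0.5]
grip_width: 0.0868
grip_force: 0.0
time_s: 1.4
ee_pos: [0.5427, 0.0084, 0.2464]
orientation: [0.231, 0.973, 0.0, -0.0]
wrist_force: [1.3, 0.2, 0.4]
grip_width: 0.0869
grip_force: 0.0
time_s: 1.82
ee_pos: [0.5422, 0.0102, 0.2462]
orientation: [0.493, 0.87, -0.0, -0.0]
wrist_force: [-0.4, -0.7, 0.1]
grip_width: 0.0867
grip_force: 0.0
t 1.82 tcp box mm [  6.6  40.  246.2] F [-0.4 -0.7  0.1] w 0.0867
turn 1.13 q6 -0.73
(0, -60, 210) [-2.47 -0.41  0.9 ]
```

```bash
python3 -m handwheel '[[0,[-0.8,-0.1,0],1.1],[0,[-1.7,-0.3,0],1.1],[0,[-2.5,-0.4,0.4],1.1],[0,[-2.5,-0.4,0.9],1.1],[0,[-2.5,-0.4,0.9],1.1]]'
python3 - <<'E'
from h import *
s=snap('wrist');save(s,'w1.png');P=cloud(s);np.save('w1.npy',P)
print(s['T'].round(3).tolist()); to(tab(.2))
E
```

```text
time_s: 2.23
ee_pos: [0.5788, -0.0843, 0.2068]
orientation: [0.533, 0.846, -0.001, -0.004]
wrist_force: [-0.5, -0.1, -1.1]
grip_width: 0.0865
grip_force: 0.0
[[0.902, -0.416, -0.114, 0.547], [0.432, 0.867, 0.251, -0.016], [-0.006, -0.276, 0.961, 0.369], [0.0, 0.0, 0.0, 1.0]]
t 2.28 tcp box mm [-2.000e-01 -6.010e+01  2.082e+02] F [0.1 1.1 0.4] w 0.0866
turn 0.08 q6 -0.78
(0, np.float64(-46.19135917398319), np.float64(101.10419961939873)) [0.34 0.02 2.68]
```

View pics/w1.png

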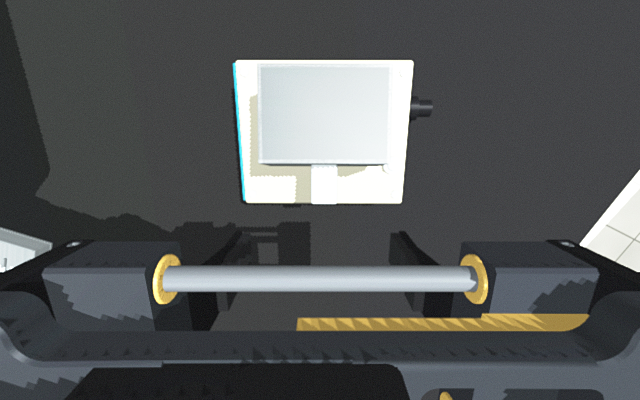

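The wrist view shows the hood from above, with the tab at columns 312–337, rows 165–203. I measure it in the box frame.

```bash
python3 - <<'E'
from h import *
P=np.load('w1.npy');b=box(P)*1000
for v in (170,178,186,194,200): print(v,[b[v,u].round(0).tolist() for u in (309,314,324,334,339)])
print(b[70,320].round(1),b[155,320].round(1),b[155,262].round(1),b[155,388].round(1))
print('panel',b[190,270].round(1),b[190,380].round(1), b[67:75,405].round(0)[0])
m=(b[...,2]>50)&(b[...,2]<66);m[215:]=0
r=cv2.minAreaRect(b[m][:,:2].astype(np.float32));print(r, np.median(b[m][:,2]))
E
```

```text
170 [[-14.0, -37.0, 61.0], [-7.0, -28.0, 116.0], [3.0, -28.0, 115.0], [12.0, -28.0, 115.0], [20.0, -37.0, 60.0]]
178 [[-14.0, -46.0, 60.0], [-7.0, -35.0, 116.0], [3.0, -36.0, 115.0], [12.0, -35.0, 115.0], [20.0, -46.0, 60.0]]
186 [[-14.0, -56.0, 60.0], [-7.0, -42.0, 118.0], [3.0, -43.0, 116.0], [12.0, -43.0, 115.0], [20.0, -56.0, 59.0]]
194 [[-14.0, -65.0, 59.0], [-7.0, -50.0, 118.0], [3.0, -50.0, 120.0], [12.0, -50.0, 118.0], [20.0, -65.0, 60.0]]
200 [[-14.0, -72.0, 60.0], [-7.0, -56.0, 118.0], [3.0, -55.0, 120.0], [12.0, -55.0, 119.0], [21.0, -72.0, 60.0]]
[ -1.4  54.2 122.3] [ -1.  -12.1 136.3] [-49.1 -12.5 135.2] [ 55.5 -12.1 133.7]
panel [-58.2 -60.8  58.8] [ 66.4 -59.6  60.7] [84. 67. 59.]
((0.6196746826171875, -0.468231201171875), (184.57615661621094, 149.5171356201172), 0.18625766038894653) 59.66007826975061
```

```bash
python3 -m handwheel '[[0,[0.3,0.07,0.8],0.1],[0,[0.3,0.07,1.7],0.1],[0,[0.3,0.07,2.4],0.1],[0,[0.3,0.07,2.65],0.1],[0,[0.3,0.07,2.65],0.1]]'
python3 - <<'E'
from h import *
s=snap('side');cv2.imwrite('pics/s2.png',cv2.resize(s['image'][160:280,270:430,::-1],None,fx=4,fy=4))
to(*[tab(t) for t in (.2,.5,.8,1.1,1.4,1.6)])
E
```

```text
time_s: 2.7
ee_pos: [0.5762, -0.0698, 0.1029]
orientation: [0.534, 0.845, -0.001, -0.003]
wrist_force: [-0.6, -0.1, -0.4]
grip_width: 0.0869
grip_force: 0.0
t 2.75 tcp box mm [  4.3 -48.1 104.7] F [ 1.6 -0.4  0.5] w 0.087
turn 0.01 q6 -0.76
(0, np.float64(-46.19135917398319), np.float64(101.10419961939873)) [ 0.05 -0.11  0.09]
(0, np.float64(-27.38383213802888), np.float64(127.33752400784996)) [ 0.52 -0.11 -0.57]
(0, np.float64(-1.6638378456762908), np.float64(146.84117175075215)) [ 1.16 -0.11 -1.05]
(0, np.float64(28.671133213542873), np.float64(157.87294008199433)) [ 1.92 -0.11 -1.33]
(0, np.float64(60.911348420072876), np.float64(159.44739399192412)) [ 2.73 -0.11 -1.37]
(0, np.float64(82.04034976574313), np.float64(155.13784943893705)) [ 3.26 -0.11 -1.26]
```

View pics/s2.png

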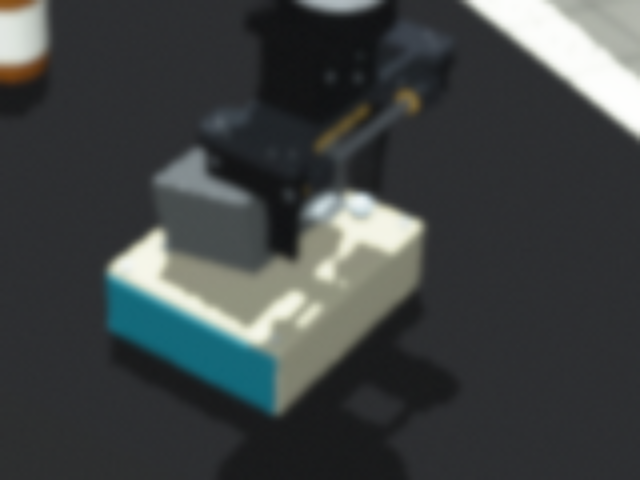

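The side crop shows a finger in front of the tab (330,205), clear of the hood wall. I close now.

```bash
python3 -m handwheel '[[0,[0.03,-0.05,0.08],0],[1,[0.03,-0.05,0.08],0],[1,[0.03,-0.05,0.08],0],[1,[0.03,-0.05,0.08],0],[1,[0.03,-0.05,0.08],0]]' 15
python3 -m handwheel '[[1,[0,0,0],0],[1,[0,0,0],0],[1,[0,0,0],0],[1,[0,0,0],0]]'
python3 - <<'E'
from h import *
to(*[tab(t) for t in (.2,.3,.4,.5,.6,.7,.8,)])
E
```

```text
time_s: 3.17
ee_pos: [0.5763, -0.0713, 0.1024]
orientation: [0.535, 0.845, 0.0, 0.001]
wrist_force: [0.5, 0.2, 1.1]
grip_width: 0.068
grip_force: 0.0
time_s: 3.5
ee_pos: [0.5757, -0.0711, 0.1013]
orientation: [0.535, 0.845, -0.0, -0.0]
wrist_force: [0.2, -0.1, 0.7]
grip_width: 0.0417
grip_force: 0.0
t 3.5 tcp box mm [  2.2 -47.8 101.3] F [ 0.2 -0.1  0.7] w 0.0417
turn 0.0 q6 -0.76
(0, np.float64(-46.19135917398319), np.float64(101.10419961939873)) [ 0.04 -0.05  0.01]
(0, np.float64(-40.80856302215547), np.float64(110.46199519218634)) [ 0.18 -0.05 -0.23]
(0, np.float64(-34.5184377259304), np.float64(119.23565783397993)) [ 0.33 -0.05 -0.45]
(0, np.float64(-27.38383213802888), np.float64(127.33752400784996)) [ 0.51 -0.05 -0.65]
(0, np.float64(-19.476032879098184), np.float64(134.68664254510804)) [ 0.71 -0.05 -0.83]
(0, np.float64(-10.874052065362648), np.float64(141.20958348262542)) [ 0.92 -0.05 -1.  ]
(0, np.float64(-1.6638378456762908), np.float64(146.84117175075215)) [ 1.15 -0.05 -1.14]
```

```bash
python3 -m handwheel '[[1,[0,0,0],0],[1,[0,0,0],0],[1,[0,0,0],0],[1,[0,0,0],0],[1,[0,0,0],0]]'
python3 -m handwheel '[[1,[0.03,0,-0.05],0],[1,[0.06,0,-0.1],0],[1,[0.1,0,-0.17],0],[1,[0.15,0,-0.24],0],[1,[0.15,0,-0.24],0]]'
python3 - <<'E'
from h import *
to(*[tab(t,109) for t in (.3,.4,.5,.6,.7,.8,.9,1)])
E
```

```text
time_s: 3.92
ee_pos: [0.5757, -0.071, 0.1013]
orientation: [0.535, 0.845, -0.0, -0.0]
wrist_force: [-0.9, 0.0, 0.0]
grip_width: 0.0235
grip_force: 15.0
time_s: 4.33
ee_pos: [0.5731, -0.0655, 0.1117]
orientation: [0.535, 0.845, -0.0, 0.0]
wrist_force: [-0.5, -2.0, 0.2]
grip_width: 0.0236
grip_force: 15.0
t 4.33 tcp box mm [  2.2 -41.7 111.7] F [-0.5 -2.   0.2] w 0.0236
turn 0.01 q6 -0.75
(0, np.float64(-41.64938305013838), np.float64(111.00330996248437)) [ 0.   -0.06  0.02]
(0, np.float64(-35.301015853022335), np.float64(119.8582102213316)) [ 0.16 -0.06 -0.2 ]
(0, np.float64(-28.100349102269888), np.float64(128.03509367458932)) [ 0.34 -0.05 -0.41]
(0, np.float64(-20.11932947983057), np.float64(135.45225960571088)) [ 0.54 -0.05 -0.59]
(0, np.float64(-11.437700695597492), np.float64(142.0355981445016)) [ 0.76 -0.05 -0.76]
(0, np.float64(-2.1422067146177355), np.float64(147.7193307484443)) [ 0.99 -0.05 -0.9 ]
(0, np.float64(7.674274959932504), np.float64(152.44666744015257)) [ 1.23 -0.05 -1.02]
(0, np.float64(17.913661288058528), np.float64(156.1703742340526)) [ 1.49 -0.05 -1.11]
```

Gripped (23.5 mm) and the forces are small. I continue along the arc.

```bash
python3 -m handwheel '[[1,[0.16,0,-0.2],0],[1,[0.34,0,-0.41],0],[1,[0.54,0,-0.59],0],[1,[0.76,0,-0.76],0],[1,[0.76,0,-0.76],0]]'
python3 - <<'E'
from h import *
to(*[tab(t,109) for t in (.7,.8,.9,1,1.1,1.2,1.3,1.4,1.5,1.6,1.65)])
s=snap('side');cv2.imwrite('pics/s3.png',cv2.resize(s['image'][140:280,250:430,::-1],None,fx=4,fy=4))
E
```

```text
time_s: 4.75
ee_pos: [0.5591, -0.0362, 0.1432]
orientation: [0.534, 0.845, 0.0, -0.0]
wrist_force: [-0.6, -1.9, 3.5]
grip_width: 0.0241
grip_force: 15.0
t 4.75 tcp box mm [  2.1  -9.2 143.2] F [-0.6 -1.9  3.5] w 0.0241
turn 0.02 q6 -0.71
(0, np.float64(-11.437700695597492), np.float64(142.0355981445016)) [-0.06 -0.05  0.03]
(0, np.float64(-2.1422067146177355), np.float64(147.7193307484443)) [ 0.18 -0.05 -0.11]
(0, np.float64(7.674274959932504), np.float64(152.44666744015257)) [ 0.42 -0.05 -0.23]
(0, np.float64(17.913661288058528), np.float64(156.1703742340526)) [ 0.68 -0.05 -0.32]
(0, np.float64(28.473643706260862), np.float64(158.85324508275355)) [ 0.94 -0.05 -0.39]
(0, np.float64(39.24871036088288), np.float64(160.46847362757444)) [ 1.21 -0.05 -0.43]
(0, np.float64(50.13120034767512), np.float64(160.99992103881897)) [ 1.48 -0.05 -0.44]
(0, np.float64(61.01237942396244), np.float64(160.44227726962714)) [ 1.76 -0.05 -0.43]
(0, np.float64(71.78352644525421), np.float64(158.80111411220815)) [ 2.02 -0.05 -0.39]
(0, np.float64(82.33701967098149), np.float64(156.09282952633458)) [ 2.29 -0.05 -0.32]
(0, np.float64(87.49907996355043), np.float64(154.34656321483027)) [ 2.42 -0.05 -0.28]
```

View pics/s3.png

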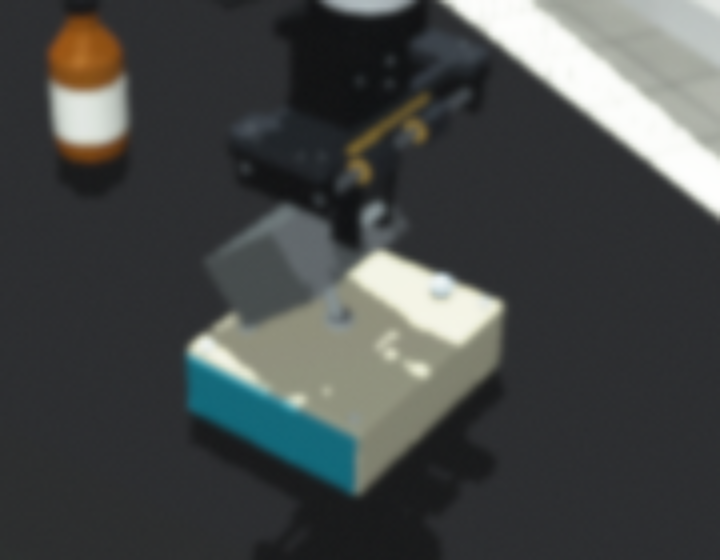

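The hood is open to about 0.7 rad, held at the tab (375,225), and the toggle is visible at (340,315). I continue to about 1.6.

```bash
python3 -m handwheel '[[1,[0.18,0,-0.11],0],[1,[0.42,0,-0.23],0],[1,[0.68,0,-0.32],0],[1,[0.94,0,-0.39],0],[1,[1.21,0,-0.43],0]]'
python3 -m handwheel '[[1,[0.27,0,-0.01],0],[1,[0.54,0,0],0],[1,[0.8,0,0.04],0],[1,[1.07,0,0.1],0],[1,[1.07,0,0.1],0]]'
python3 - <<'E'
from h import *
to(*[tab(t,109) for t in (1.5,1.6,1.65)])
E
```

```text
time_s: 5.22
ee_pos: [0.5388, 0.0064, 0.1591]
orientation: [0.535, 0.845, -0.0, -0.0]
wrist_force: [-2.3, -4.1, 1.4]
grip_width: 0.0238
grip_force: 15.0
time_s: 5.63
ee_pos: [0.5192, 0.0474, 0.1539]
orientation: [0.535, 0.845, 0.001, -0.002]
wrist_force: [-2.4, 1.2, 4.6]
grip_width: 0.0237
grip_force: 15.0
t 5.63 tcp box mm [  1.7  83.4 153.9] F [-2.4  1.2  4.6] w 0.0237
turn 0.01 q6 -0.57
(0, np.float64(71.78352644525421), np.float64(158.80111411220815)) [-0.29 -0.04 -0.12]
(0, np.float64(82.33701967098149), np.float64(156.09282952633458)) [-0.03 -0.04 -0.06]
(0, np.float64(87.49907996355043), np.float64(154.34656321483027)) [ 0.1  -0.04 -0.01]
```

```bash
python3 -m handwheel '[[0.6,[0,0,0],0],[0.6,[0,0,0],0],[0.6,[0,0,0],0],[0.6,[0,0,0],0],[0.6,[0,0,0],0]]'
python3 -m handwheel '[[0.6,[0,0,-0.8],0],[0.6,[0,0,-1.6],0],[1,[-0.8,0.3,-1.6],0],[1,[-1.6,0.7,-1.6],0],[1,[-2.3,1,-1.6],0]]'
python3 - <<'E'
from h import *
s=snap('scene');save(s,'sc4.png');P=box(cloud(s))*1000;np.save('sc4.npy',P)
to((-60,2,190),(-52,2,90),(-3.5,2,90))
cv2.imwrite('pics/sc4.png',cv2.resize(s['image'][140:270,240:400,::-1],None,fx=4,fy=4))
E
```

```text
time_s: 6.05
ee_pos: [0.5216, 0.044, 0.1544]
orientation: [0.535, 0.845, 0.0, 0.0]
wrist_force: [0.9, 0.5, -0.5]
grip_width: 0.0343
grip_force: 0.0
time_s: 6.47
ee_pos: [0.5988, -0.023, 0.2199]
orientation: [0.535, 0.845, 0.001, 0.002]
wrist_force: [-0.3, 1.7, -0.4]
grip_width: 0.0221
grip_force: 0.0
t 6.52 tcp box mm [ 46.4 -20.9 219.7] F [ 5.3 -3.   1.1] w 0.0186
turn -0.03 q6 -0.67
(-60, 2, 190) [ 0.57 -2.67  0.72]
(-52, 2, 90) [ 0.59 -2.49  3.22]
(-3.5, 2, 90) [ 0.6  -1.27  3.23]
```

View pics/sc4.png

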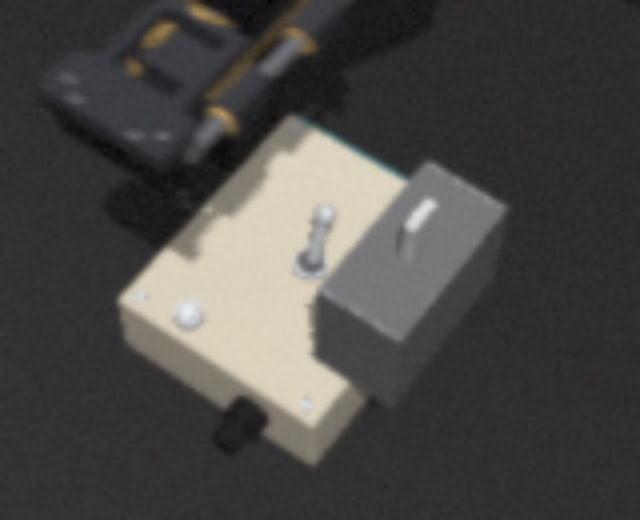

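The guard stands open with its tab up at (420,215), and the toggle ball is at crop (323,215), full-frame (321,194), leaning off. I move behind the ball and descend.

```bash
python3 -m handwheel '[[1,[0.1,-0.9,0],0],[1,[0.3,-1.8,0],0],[1,[0.58,-2.6,0],0],[1,[0.58,-2.6,0.8],0],[1,[0.58,-2.6,1],0]]'
python3 - <<'E'
from h import *
P=np.load('sc4.npy')
for v in range(191,200,2): print([P[v,u].round(0).tolist() for u in (318,320,321,323)])
to((-55,2,150),(-55,2,92),(-3.5,2,92))
E
```

```text
time_s: 6.93
ee_pos: [0.4894, -0.045, 0.1767]
orientation: [0.536, 0.844, -0.0, -0.002]
wrist_force: [-0.4, 0.2, 0.2]
grip_width: 0.0001
grip_force: 0.0
[[-36.0, -18.0, 61.0], [-14.0, 4.0, 106.0], [-16.0, 6.0, 105.0], [-44.0, -8.0, 60.0]]
[[-10.0, 1.0, 99.0], [-10.0, 7.0, 105.0], [-12.0, 8.0, 103.0], [-15.0, 12.0, 103.0]]
[[-27.0, -11.0, 60.0], [-8.0, 9.0, 100.0], [-8.0, 11.0, 102.0], [-34.0, -1.0, 60.0]]
[[-5.0, 5.0, 91.0], [-8.0, 8.0, 90.0], [-10.0, 10.0, 90.0], [-29.0, 3.0, 60.0]]
[[-1.0, 7.0, 89.0], [-7.0, 9.0, 84.0], [-22.0, 2.0, 59.0], [-24.0, 7.0, 61.0]]
t 6.93 tcp box mm [-64.7  12.7 176.7] F [-0.4  0.2  0.2] w 0.0001
turn -0.02 q6 -0.76
(-55, 2, 150) [-0.27  0.25  0.67]
(-55, 2, 92) [-0.27  0.25  2.12]
(-3.5, 2, 92) [-0.27  1.54  2.11]
```

```bash
python3 -m handwheel '[[1,[0,0.2,0.6],0],[1,[0,0.2,1.3],0],[1,[0,0.2,2],0],[1,[0,0.2,2.1],0],[1,[0,0.2,2.1],0]]'
python3 - <<'E'
from h import *
to((-20,2,92),(-3.5,2,92))
E
```

```text
time_s: 7.35
ee_pos: [0.4994, -0.0415, 0.0929]
orientation: [0.535, 0.845, -0.001, -0.002]
wrist_force: [0.1, 0.5, 0.3]
grip_width: 0.0004
grip_force: 0.0
t 7.35 tcp box mm [-54.1  11.5  92.9] F [0.1 0.5 0.3] w 0.0004
turn 0.0 q6 -0.75
(-20, 2, 92) [-0.24  0.85  0.02]
(-3.5, 2, 92) [-0.24  1.27  0.02]
```

```bash
python3 -m handwheel '[[1,[-0.2,0,0],0],[1,[-0.2,0.3,0],0],[1,[-0.2,0.5,0],0],[1,[-0.2,0.7,0],0],[1,[-0.2,0.85,0],0]]'
python3 -m handwheel '[[1,[0,0.1,0],0],[1,[0,0.2,0],0],[1,[0,0.3,0],0],[1,[0,0.36,0],0],[1,[0,0.36,0],0]]'
python3 - <<'E'
from h import *
to((-3.5,2,92))
E
```

```text
time_s: 7.77
ee_pos: [0.5351, -0.0347, 0.0958]
orientation: [0.535, 0.845, -0.0, 0.001]
wrist_force: [-2.4, -1.2, 2.0]
grip_width: 0.0004
grip_force: 1.2
time_s: 8.18
ee_pos: [0.5477, -0.028, 0.0945]
orientation: [0.535, 0.845, 0.0, 0.0]
wrist_force: [-0.8, 0.0, 1.0]
grip_width: 0.0
grip_force: 0.1
t 8.18 tcp box mm [-4.8  3.1 94.5] F [-0.8  0.   1. ] w 0.0
turn 0.0 q6 -0.7
(-3.5, 2, 92) [-0.03  0.03  0.06]
```

```bash
python3 -m handwheel '[[1,[0,0.05,0.03],0],[1,[0,0.08,0.05],0],[1,[0,0.08,0.05],0],[1,[0,0.08,0.05],0]]'
python3 - <<'E'
from h import *
to((-3.5,2,92))
s=snap('scene');P=box(cloud(s))*1000
cv2.imwrite('pics/sc5.png',cv2.resize(s['image'][140:270,240:400,::-1],None,fx=4,fy=4))
E
```

```text
time_s: 8.52
ee_pos: [0.5501, -0.0269, 0.0924]
orientation: [0.535, 0.845, 0.0, -0.0]
wrist_force: [-1.1, -1.1, 0.0]
grip_width: 0.0006
grip_force: 0.3
t 8.52 tcp box mm [-2.1  3.1 92.4] F [-1.1 -1.1  0. ] w 0.0006
turn 0.0 q6 -0.69
(-3.5, 2, 92) [-0.03 -0.03  0.01]
```

View pics/sc5.png

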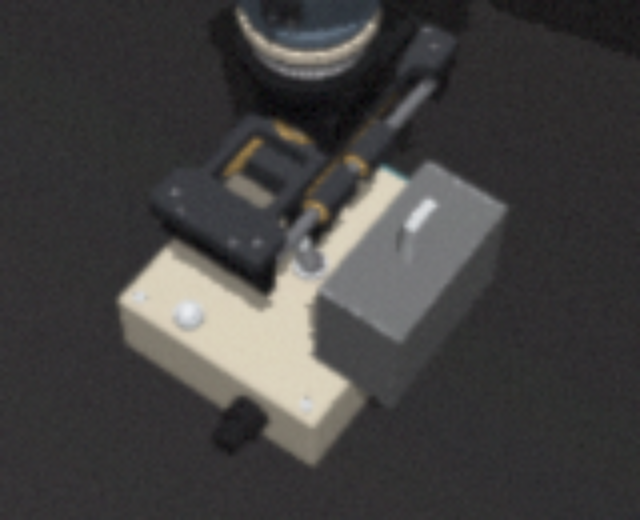

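The bat seems to stand between upright and on at (300,245), with no rise in force yet. I keep creeping until the stop.

```bash
python3 -m handwheel '[[1,[0,0.06,0],0],[1,[0,0.12,0],0],[1,[0,0.12,0],0],[1,[0,0.12,0],0]]'
python3 -m handwheel '[[1,[0,0.06,0],0],[1,[0,0.1,0],0],[1,[0,0.1,0],0],[1,[0,0.1,0],0]]'
```

```text
time_s: 8.9
ee_pos: [0.5544, -0.0248, 0.0924]
orientation: [0.535, 0.845, -0.0, -0.0]
wrist_force: [-0.9, -0.2, -0.2]
grip_width: 0.0004
grip_force: 0.5
time_s: 9.23
ee_pos: [0.5564, -0.0236, 0.0924]
orientation: [0.535, 0.845, -0.001, -0.001]
wrist_force: [-4.5, -3.9, 0.8]
grip_width: 0.0003
grip_force: 2.7
```

```bash
python3 -m handwheel '[[1,[0,0.04,0],0],[1,[0,0.06,0],0],[1,[0,0.06,0],0],[1,[0,0.06,0],0]]'
python3 -m handwheel '[[1,[0,-0.3,0],0],[1,[0,-0.8,0],0],[1,[0,-1,-0.8],0],[1,[0,-1,-1.6],0],[1,[0,-1,-2.4],0]]'
python3 - <<'E'
from h import *
s=snap('scene');P=box(cloud(s))*1000;np.save('sc6.npy',P)
cv2.imwrite('pics/sc6.png',cv2.resize(s['image'][140:270,240:400,::-1],None,fx=4,fy=4))
to((2,83,210))
E
```

```text
time_s: 9.57
ee_pos: [0.5565, -0.0234, 0.0923]
orientation: [0.534, 0.845, -0.003, -0.003]
wrist_force: [-8.6, -6.8, 2.9]
grip_width: 0.0001
grip_force: 5.2
time_s: 9.98
ee_pos: [0.5241, -0.0394, 0.1895]
orientation: [0.535, 0.845, 0.0, 0.0]
wrist_force: [0.7, -0.1, 0.3]
grip_width: 0.0003
grip_force: 0.0
t 10.03 tcp box mm [-2.720e+01  1.000e-01  1.961e+02] F [ 1.8 -1.   2.9] w 0.0002
turn -0.0 q6 -0.73
(2, 83, 210) [ 2.07  0.73 -0.36]
```

View pics/sc6.png

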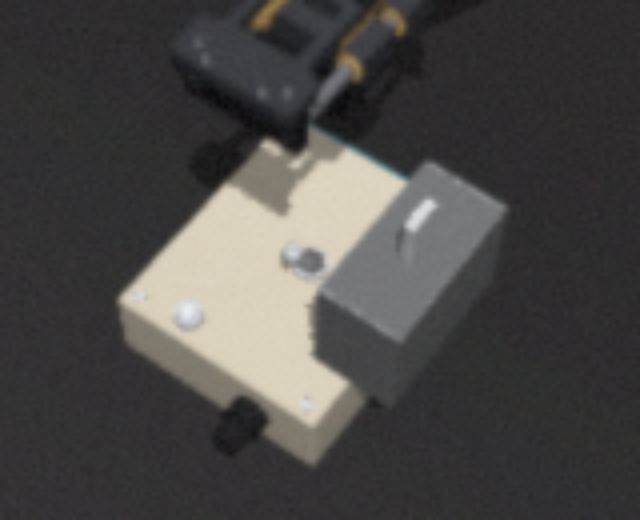

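The ball now sits at crop (290,253), on the gland side, and the push ended against the stop at about 11 N. Next I regrip the tab.

```bash
python3 - <<'E'
from h import *
P=np.load('sc6.npy')
for v in (201,203,205): print([P[v,u].round(0).tolist() for u in (311,312,313,314)])
E
python3 -m handwheel '[[0.4,[0,0,-0.4],0],[0.4,[0.7,0.7,-0.4],0],[0.4,[1.4,0.7,-0.4],0],[0.4,[2.05,0.7,-0.4],0],[0.4,[2.05,0.7,-0.4],0]]'
python3 -m handwheel '[[0.4,[0,0,0],0],[0.4,[0,0,0],0],[0.4,[0,0,0],0],[0.4,[0,0,0],0],[0.4,[0,0,0],0]]'
python3 - <<'E'
from h import *
to((2,83,154))
E
```

```text
[[21.0, 3.0, 103.0], [20.0, 5.0, 105.0], [19.0, 8.0, 106.0], [16.0, 8.0, 102.0]]
[[25.0, 6.0, 103.0], [23.0, 8.0, 102.0], [22.0, 9.0, 102.0], [20.0, 11.0, 100.0]]
[[26.0, 6.0, 95.0], [26.0, 9.0, 98.0], [24.0, 11.0, 97.0], [23.0, 13.0, 97.0]]
time_s: 10.45
ee_pos: [0.5122, 0.0508, 0.2047]
orientation: [0.534, 0.846, 0.001, -0.001]
wrist_force: [-0.3, 0.1, 0.3]
grip_width: 0.0261
grip_force: 0.0
time_s: 10.87
ee_pos: [0.5148, 0.046, 0.2045]
orientation: [0.536, 0.844, 0.0, 0.0]
wrist_force: [0.1, 0.3, -0.0]
grip_width: 0.051
grip_force: 0.0
t 10.87 tcp box mm [ -2.8  84.1 204.5] F [ 0.1  0.3 -0. ] w 0.051
turn -0.01 q6 -0.57
(2, 83, 154) [-0.03  0.12  1.26]
```

Ball measured at x ≈ 20, so the toggle is on. Going down and gripping.

```bash
python3 -m handwheel '[[0.4,[-0.02,0.12,0.6],0],[0.4,[-0.02,0.12,1.1],0],[0.4,[-0.02,0.12,1.25],0],[1,[-0.02,0.12,1.25],0],[1,[-0.02,0.12,1.25],0]]'
python3 -m handwheel '[[1,[0,0,0],0],[1,[0,0,0],0],[1,[0,0,0],0],[1,[0,0,0],0],[1,[0,0,0],0]]'
python3 - <<'E'
from h import *
to(*[tab(t,108.5) for t in (1.61,1.5,1.4,1.3,1.2,1.1,1,.9,.8)])
E
```

```text
time_s: 11.28
ee_pos: [0.5191, 0.0478, 0.1546]
orientation: [0.535, 0.845, -0.0, -0.0]
wrist_force: [0.2, -0.7, -0.1]
grip_width: 0.0452
grip_force: 0.0
time_s: 11.7
ee_pos: [0.5189, 0.048, 0.1554]
orientation: [0.535, 0.845, -0.0, 0.0]
wrist_force: [-1.5, -0.6, 4.5]
grip_width: 0.024
grip_force: 15.0
t 11.7 tcp box mm [  1.7  84.2 155.4] F [-1.5 -0.6  4.5] w 0.024
turn 0.01 q6 -0.56
(0, np.float64(83.22321142322775), np.float64(155.28827727640493)) [-0.02 -0.04  0.  ]
(0, np.float64(71.6836020120191), np.float64(158.31120074472096)) [-0.31 -0.04 -0.07]
(0, np.float64(60.961863922017656), np.float64(159.94483563077563)) [-0.58 -0.04 -0.11]
(0, np.float64(50.1305985112179), np.float64(160.49992140102623)) [-0.85 -0.04 -0.13]
(0, np.float64(39.29802820326415), np.float64(159.9709118219434)) [-1.12 -0.04 -0.11]
(0, np.float64(28.57238845990187), np.float64(158.36309258237395)) [-1.39 -0.04 -0.07]
(0, np.float64(18.06084632802156), np.float64(155.69252848068538)) [-1.65 -0.04 -0.01]
(0, np.float64(7.868429661951161), np.float64(151.98590291061058)) [-1.91 -0.04  0.09]
(0, np.float64(-1.9030222801470131), np.float64(147.28025124959822)) [-2.15 -0.04  0.2 ]
```

```bash
python3 -m handwheel '[[1,[-0.31,0,-0.07],0],[1,[-0.58,0,-0.11],0],[1,[-0.85,0,-0.13],0],[1,[-1.12,0,-0.11],0],[1,[-1.39,0,-0.07],0]]'
python3 -m handwheel '[[1,[-0.26,0,0.06],0],[1,[-0.52,0,0.16],0],[1,[-0.76,0,0.27],0],[1,[-0.76,0,0.27],0]]'
python3 - <<'E'
from h import *
to(*[tab(t,108.5) for t in (.8,.7,.6,.5,.4,.3,.2,.1,0,-.02)])
E
```

```text
time_s: 12.12
ee_pos: [0.5432, -0.0031, 0.1573]
orientation: [0.535, 0.845, 0.0, 0.0]
wrist_force: [0.8, 2.9, -1.4]
grip_width: 0.0239
grip_force: 15.0
time_s: 12.45
ee_pos: [0.557, -0.032, 0.1454]
orientation: [0.536, 0.844, -0.0, 0.001]
wrist_force: [0.5, 0.4, -0.3]
grip_width: 0.0239
grip_force: 15.0
t 12.45 tcp box mm [  2.   -4.4 145.4] F [ 0.5  0.4 -0.3] w 0.0239
turn -0.01 q6 -0.7
(0, np.float64(-1.9030222801470131), np.float64(147.28025124959822)) [ 0.06 -0.05 -0.05]
(0, np.float64(-11.155876380480073), np.float64(141.62259081356353)) [-0.17 -0.05  0.09]
(0, np.float64(-19.797681179464377), np.float64(135.06945107540946)) [-0.38 -0.05  0.26]
(0, np.float64(-27.742090620149384), np.float64(127.68630884121964)) [-0.58 -0.05  0.44]
(0, np.float64(-34.909726789476366), np.float64(119.54693402765577)) [-0.76 -0.05  0.65]
(0, np.float64(-41.228973036146925), np.float64(110.73265257733536)) [-0.92 -0.05  0.87]
(0, np.float64(-46.63668954052942), np.float64(101.33153387689595)) [-1.05 -0.05  1.1 ]
(0, np.float64(-51.07884418686547), np.float64(91.43751079679564)) [-1.16 -0.05  1.35]
(0, np.float64(-54.51105243430999), np.float64(81.14944114512161)) [-1.25 -0.05  1.61]
(0, np.float64(-55.0731008783124), np.float64(79.05352974781638)) [-1.26 -0.05  1.66]
```

```bash
python3 -m handwheel '[[1,[-0.17,0,0.09],0],[1,[-0.38,0,0.26],0],[1,[-0.58,0,0.44],0],[1,[-0.76,0,0.65],0],[1,[-0.92,0,0.87],0]]'
python3 -m handwheel '[[1,[-0.14,0,0.23],0],[1,[-0.25,0,0.48],0],[1,[-0.29,0,0.58],0],[1,[-0.29,0,0.58],0]]'
python3 - <<'E'
from h import *
to(*[tab(t,108.5) for t in (.1,0,-.02)])
E
```

```text
time_s: 12.87
ee_pos: [0.5725, -0.0643, 0.1113]
orientation: [0.535, 0.845, -0.0, 0.001]
wrist_force: [1.4, 0.2, 2.8]
grip_width: 0.0238
grip_force: 15.0
time_s: 13.2
ee_pos: [0.5774, -0.0746, 0.0873]
orientation: [0.535, 0.845, -0.0, 0.001]
wrist_force: [2.8, -2.9, 0.6]
grip_width: 0.0238
grip_force: 15.0
t 13.2 tcp box mm [  2.2 -51.7  87.3] F [ 2.8 -2.9  0.6] w 0.0238
turn -0.0 q6 -0.76
(0, np.float64(-51.07884418686547), np.float64(91.43751079679564)) [ 0.02 -0.06 -0.1 ]
(0, np.float64(-54.51105243430999), np.float64(81.14944114512161)) [-0.07 -0.06  0.15]
(0, np.float64(-55.0731008783124), np.float64(79.05352974781638)) [-0.08 -0.06  0.21]
```

```bash
python3 -m handwheel '[[1,[-0.05,0,0.1],0],[1,[-0.06,0,0.15],0],[1,[-0.06,0,0.15],0],[1,[-0.06,0,0.15],0]]'
python3 -m handwheel '[[1,[0,0,0.04],0],[1,[0,0,0.07],0],[1,[0,0,0.07],0],[1,[0,0,0.07],0]]'
```

```text
time_s: 13.53
ee_pos: [0.578, -0.0759, 0.0827]
orientation: [0.535, 0.845, -0.0, 0.001]
wrist_force: [3.6, -4.0, 1.3]
grip_width: 0.0238
grip_force: 15.0
time_s: 13.87
ee_pos: [0.5782, -0.0763, 0.081]
orientation: [0.535, 0.845, -0.0, 0.001]
wrist_force: [2.1, -2.2, 7.4]
grip_width: 0.0238
grip_force: 15.0
```

```bash
python3 -m handwheel '[[1,[0,0,0.04],0],[1,[0,0,0.07],0],[1,[0,0,0.07],0],[1,[0,0,0.07],0]]' 25
python3 -m handwheel '[[1,[0,0,0.05],0],[1,[0,0,0.05],0],[1,[0,0,0.05],0]]' 25
```

```text
time_s: 14.2
ee_pos: [0.5783, -0.0763, 0.0807]
orientation: [0.535, 0.845, -0.0, 0.002]
wrist_force: [-2.2, -3.4, 21.3]
grip_width: 0.0239
grip_force: 25.0
time_s: 14.45
ee_pos: [0.5783, -0.0763, 0.0797]
orientation: [0.534, 0.845, -0.0, 0.002]
wrist_force: [-4.6, -2.1, 27.5]
grip_width: 0.0238
grip_force: 25.0
```

Firm against the stop. I unload, release gently, rise clear and check.

```bash
python3 -m handwheel '[[1,[0,0,-0.07],0],[1,[0,0,-0.08],0],[0.5,[0,0,-0.08],0],[0.5,[0,0,-0.08],0],[0.5,[0,0,-0.08],0]]' 10
python3 -m handwheel '[[0.5,[0,0,0],0],[0.5,[0,0,0],0],[0.5,[0,0,0],0],[0.5,[0,0,0],0],[0.5,[0,0,0],0]]'
python3 -m handwheel '[[0.5,[0,0,-0.8],0],[0.5,[0,0,-1.6],0],[0.5,[0,0,-2.4],0],[0.5,[-0.3,0,-3.2],0],[0.5,[-0.3,0,-3.2],0]]'
python3 - <<'E'
from h import *
s=snap('wrist');b=box(cloud(s))*1000;cv2.imwrite('pics/w7.png',s['image'][:240,:,::-1])
m=(b[...,2]>100)&(b[...,2]<150)&(abs(b[...,0])<45)&(b[...,1]>-25)&(b[...,1]<48);q=b[m]
print(np.polyfit(q[:,1],q[:,2],1),np.median(q[:,2]))
m=(b[...,2]>80)&(b[...,2]<130)&(abs(b[...,0]-2)<8)&(b[...,1]>-70)&(b[...,1]<-40);print(np.median(b[m],0) if m.any() else 0,m.sum())
s=snap('scene');A=cloud(s);print(A[345,427],A[127,226],A[115,279])
to((0,0,0))
E
```

```text
time_s: 14.87
ee_pos: [0.5752, -0.0742, 0.0768]
orientation: [0.535, 0.845, -0.0, -0.003]
wrist_force: [-0.5, 0.1, 1.2]
grip_width: 0.0367
grip_force: 0.0
time_s: 15.28
ee_pos: [0.5773, -0.0754, 0.0779]
orientation: [0.535, 0.845, -0.0, -0.0]
wrist_force: [0.1, 0.0, 0.1]
grip_width: 0.0433
grip_force: 0.0
time_s: 15.7
ee_pos: [0.5877, -0.0891, 0.2132]
orientation: [0.535, 0.845, 0.001, 0.008]
wrist_force: [1.3, 0.1, 0.4]
grip_width: 0.0435
grip_force: 0.0
[8.94856702e-04 1.21785051e+02] 121.79416131942239
[  1.91689522 -52.88499864  98.69580035] 400
[0.53208764 0.38522556 0.11011083] [ 0.65455411 -0.38361523  0.06088898] [ 0.60061618 -0.08898563  0.33679172]
t 15.8 tcp box mm [  2.5 -65.5 207.8] F [ 0.2  0.6 -1.2] w 0.0435
turn -0.0 q6 -0.78
(0, 0, 0) [ 1.65 -0.08  5.19]
```

View pics/w7.png

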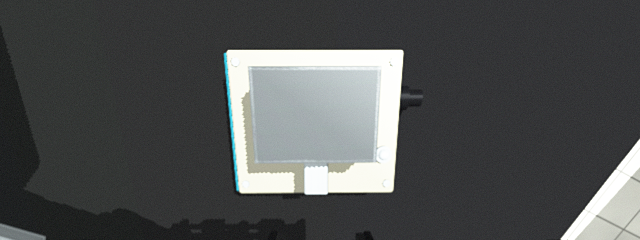

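The hood is flat: slope 0.001, top at 121.8 mm, tab top at 98.7 mm. It is centred at (315,115) in the view and fully closed, and the gripper is clear of it.

```bash
python3 -c "
from cell import robot
print(robot.hand_in())"
```

```text
the job is handed in; nothing more can be done
None
```

The job is handed in: I lifted the guard to about 1.6 rad, pushed the toggle to its on stop and pressed the guard fully closed, leaving the gripper clear, the bottle and crucible unmoved and the slab never approached; the judge's verdict was not returned.

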